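# Bring a slotted blank round a peg onto a stop screw

## Robot

A 6-joint arm with a two-finger parallel gripper is mounted at the origin on a cart in front of the work surface, level with it; the furniture and walls round the work are solid. World frame = base frame: x ahead of the robot, y to its left, z up, the work surface at z = 0. Lengths are in m, angles in degrees, forces in N, time in s.
With the tool pointing down it reaches from about 0.25 to 0.725 m from the base axis. Payload 9.7 kg.
Tool frame: the origin (TCP) lies at the very end of the fingers, on their centre line; the grasp point (between the pads) lies 19 mm behind it; z points along the fingers, y is the direction in which the jaws open and shut (so a half turn about z gives the same grasp; the last joint's range is limited). The gripper opens to 85 mm and grips with 20 to 120 N. Pads are 22 mm wide; open, the fingers measure 114 mm over their backs; the gripper's body (76 mm by 85 mm) begins 54 mm behind the grasp point. The pads swing forward as they close: fully open they stand 13 mm farther back than shut.
Start: joints at [-67.151, 4.979, 10.078, 95.1, 0, 90], TCP at [0.214, -0.507, 0.231] pointing down, gripper open.
Joint ranges: [-179.16, 179.16], [-48.56, 103.87], [-65.8, 70.77], [-126.05, 130.52], [-82.76, 87.17], [-180, 180]. Speed limits (degrees/s): [127.2, 127.2, 147.25, 180, 180, 180].

## Interface

Orientations are given as [roll, pitch, yaw] about the fixed x, y, z axes, in that order (R = Rz(yaw) Ry(pitch) Rx(roll)).
In Python, from workcell import bot gives the robot as it stands.
- The arm moves only by the shell command python3 -m pendant 'ROWS' [FORCE]. ROWS is JSON, a list that holds one entry, the list of rows, each a list of 7 numbers: the shift along the tool's x, y, z in cm, then the turn, a rotation vector about the tool's x, y, z in rad, then the opening in per cent of the stroke, from 0 (shut) to 100 (fully open). In form: [[[dx, dy, dz, ax, ay, az, gripper], ...]]. A call has 1 to 5 rows; each row shifts and turns the pose as measured when the row begins, along the tool's axes as they then stand; what a row does not reach is not made up. A row lasts 1/12 s, in which the tool goes at most 41.7 mm and 7.16 degrees, less where a joint would pass 70% of its speed; a pose out of reach is approached as far as the arm can. A call with a gripper value outside its range is refused whole. The fingers move at their own pace and stop on an object; FORCE is the grip in N (left out, the last holds). Time passes only in rows, so rows that do not move let the fingers close. It gives the time, the measured TCP pose, the force and the opening at its end, in the units of the state.
- bot.get_obs(): the state, without advancing time (a new reading comes with each control period).
- bot.camera(name): name is "scene" or "top" or "wrist"; returns the picture (384x512x3 uint8, red, green, blue); there is no depth.
- bot.get_calibration(name): a dict with "intrinsics" (3x3 intrinsics, pixels), "pose" (4x4, takes a point from camera to world coordinates); the wrist camera has in their place "T_tool_cam" (4x4, takes a point from camera to tool coordinates, whose origin is the TCP and whose axes are the flange's). Camera axes: x right, y down, z forward; pixel columns grow to the right and rows downward; lengths in m; the calibration is good to about 2 mm. A picture is of the moment at which its call begins: read the wrist's pose just before it. get_calibration takes no time and is no camera call.
- bot.job_done(): hands the job in, once; it reports no verdict.
Trained networks look in the newest picture that a camera, given by its name, has taken for a name from the list of things; names that differ only in an ending like _2 or _b are one class to them, and where a whole thing is asked for, a point or a joint stands for the part that bears it (a point fixed in the world has none). Each returns a list of dicts, best first, with "confidence" (0 to 1); they miss things now and then, are a little off and sometimes report something else, mostly with a low value. They report only what shows in the picture. A call takes as long as a camera call. They do not tell look-alikes from the thing itself.
- bot.masks_of(camera, thing): "pixels" (384x512 bool, what is visible of it) and "extent" ([left, top, right, bottom] in pixels, round what is visible of it).
- bot.mark_of(camera, thing): "uv" ([column, row] in pixels: a listed point, or the origin of a listed thing).
The state is a dict: "time": time; "q": joint angles; "qd": joint speeds; "joint_efforts": joint torques, N m; "ee_pos": TCP position; "tcp_rot": TCP orientation; "wrist_force": force on the tool from outside, world axes, zero at the start; "torque": the same for the moment, N m; "opening": finger opening in m.
Only numpy, scipy, OpenCV 4.12 (cv2) and the standard library are available. Lean on these libraries where they do the work, as an engineer would, in place of code of your own. Each camera call takes 0.05 s, during which the arm holds its last target. There are 200 camera calls.

## Task

Set the slotted aluminium blank in the steel jig, ready for stamping. Without taking its slot off the peg, first push the blank's free end so that the bottom of the slot bears firmly on the peg while the blank still lies well askew; then swing the blank about the peg by pushing the corner diagonally opposite the slot until its long edge bears on the tip of the stop screw, and lean on it there for a moment with about 9 N. Let that lean be the last push, so that the blank is left touching the screw. Be gentle (never 13 N or more on the peg or the stop), leave the blank lying flat, seated on the peg and touching the stop screw, and do not disturb the jar, dish and spanner around it.

Things in the scene. Friction and masses are not known exactly. Their poses are not given: they have to be found in the camera images.
- jig: fixed dark steel base, 145x185x6 mm, screwed to the bench (top 6 mm above it). Origin: on the bench under the peg's axis; spans x -83 to +62, y -38 to +147 mm in its frame. y runs from the peg alongside the blank to its free end; x points across from the blank toward the stop block; z up
- peg: fixed upright steel peg of the jig, 12 mm diameter, 22 mm tall above the base. Origin: on its axis at the base's top; axes as the jig's.
- stop: fixed steel stop block, 14 (x) x 24 (y) x 18 mm, on the base at jig x +52, y +100 mm (origin: middle of its underside; axes as the jig's), carrying an 8 mm round stop screw that points to -x, 6 mm above the base. The screw is locked at a setting that differs each time and is NOT measured: its tip stands anywhere from jig x +14 to +38 mm. Feel for it; it is rigid
- plate: loose flat aluminium blank 84 (x -58 to 26) x 130 (y -14 to 116) x 12 mm, 0.24-0.48 kg, flat on the jig base, oiled (slides at 0.4-1.2 N). A slot open at its y -14 end, 20 mm wide there, 14 mm at its flat bottom (y +6), stands round the peg. Origin: underside, where the peg's axis is when seated. Starts unseated 3-9 mm and turned 0.32-0.52 rad anticlockwise from above; home (seated, on the stop) it is within 0.15 rad of the jig's yaw
- plate_center (a point): centre of the blank's 84x130 outline, half-way up its thickness (plate frame x -16, y +51, z +6 mm)
- stop_edge (a point): point of the blank's long edge that meets the stop screw (plate frame x +26, y +100 mm, half-way up)
- push_corner (a point): the blank's corner diagonally opposite the slot (plate frame x -58, y +116 mm, half-way up)
- flux_jar: bystander: small white jar with cap, 38x38x61 mm, loose, upright; origin at the underside's centre
- findings_dish: bystander: small round turned dish, 68x68x19 mm, loose; origin at the underside's centre
- spanner: bystander: small open-ended spanner lying flat, 35x139x6 mm, loose; origin at the underside's centre
Mind the look-alikes: they are no part of the job. What is shaped like the plate but yellow is not meant.

How it is judged:
By the outcome, as a careful person would: the job done as asked, in the order asked, and still so for the second after the job is handed in, with the robot touching nothing.
It also fails if it takes over 58 s, if anything falls off the work surface, if the arm or the gripper's body presses on something with over 40 N, if the wrist force passes 120 N, or if a joint passes its speed limit or range.

## Working session

There is one attempt and no reset: what is moved stays moved. The work goes in short steps, Python scripts to look and compute and a shell command to move; the robot and the scene stay as the last step left them, time stands still between calls to the robot, and variables do not carry over. Pictures are saved under pics/ and viewed, about 8 in all and at most 12, crops included, and the job is handed in when it is done.

```bash
mkdir -p pics; python3 - <<'E'
from workcell import bot
import cv2,numpy as np
o=bot.get_obs();print({k:np.round(v,3).tolist() for k,v in o.items()})
for c in("top","scene"):
    im=bot.camera(c);cv2.imwrite(f"pics/{c}0.png",im[:,:,::-1])
    K=bot.get_calibration(c);print(c,np.round(K["intrinsics"],1).tolist(),np.round(K["pose"],3).tolist())
    for t in("jig","peg","stop","plate","plate_center","stop_edge","push_corner","flux_jar","findings_dish","spanner"):
        print(t,[(np.round(m["uv"],1).tolist(),round(m["confidence"],2)) for m in bot.mark_of(c,t)][:3])
E
```

```text
{'time': 0.0, 'q': [-67.15, 5.012, 10.034, 95.1, 0.001, 90.001], 'qd': [0.002, 0.047, -0.005, -0.035, -0.11, 0.022], 'joint_efforts': [0.002, -52.039, 46.48, 0.016, 0.0, -0.0], 'ee_pos': [0.213, -0.507, 0.231], 'tcp_rot': [-179.922, -0.001, 22.849], 'wrist_force': [0.313, -0.775, 0.463], 'torque': [-0.044, -0.027, -0.007], 'opening': 0.085}
top [[372.8, 0.0, 259.8], [0.0, 372.8, 187.1], [0.0, 0.0, 1.0]] [[-0.024, -0.993, 0.117, 0.408], [-1.0, 0.022, -0.021, 0.056], [0.019, -0.118, -0.993, 0.997], [0.0, 0.0, 0.0, 1.0]]
jig [([243.0, 159.5], 0.8), ([207.2, 147.6], 0.36)]
peg [([242.3, 160.1], 0.42)]
stop [([207.9, 145.8], 0.5)]
plate [([246.3, 154.7], 0.61), ([284.0, 206.4], 0.56), ([382.8, 174.1], 0.4)]
plate_center [([232.4, 178.3], 0.85), ([290.0, 225.7], 0.8)]
stop_edge [([204.6, 171.4], 0.85), ([275.0, 248.3], 0.72)]
push_corner [([216.6, 204.0], 0.74), ([308.8, 250.6], 0.6)]
flux_jar [([382.4, 175.2], 0.82)]
findings_dish [([134.5, 171.4], 0.89), ([245.4, 159.6], 0.64)]
spanner [([370.5, 224.5], 0.51)]
scene [[461.7, 0.0, 260.4], [0.0, 461.7, 190.9], [0.0, 0.0, 1.0]] [[-0.71, -0.411, 0.572, -0.203], [-0.704, 0.429, -0.566, 0.789], [-0.013, -0.805, -0.594, 0.816], [0.0, 0.0, 0.0, 1.0]]
jig [([240.5, 195.3], 0.56)]
peg [([239.8, 193.9], 0.41)]
stop [([356.5, 175.9], 0.53), ([203.9, 204.3], 0.5)]
plate [([236.1, 200.4], 0.93), ([300.9, 199.7], 0.81)]
plate_center [([315.3, 201.8], 0.78), ([234.9, 209.1], 0.71)]
stop_edge [([220.5, 216.3], 0.92), ([322.5, 219.2], 0.89)]
push_corner [([343.1, 206.5], 0.93), ([249.9, 223.8], 0.71)]
flux_jar [([332.4, 152.8], 0.73)]
findings_dish [([162.5, 256.4], 0.61)]
spanner [([355.6, 177.7], 0.45)]
```

```bash
python3 - <<'E'
import cv2
im=cv2.imread("pics/top0.png");cv2.imwrite("pics/top0c.png",cv2.resize(im[110:290,100:420],None,fx=2.5,fy=2.5,interpolation=cv2.INTER_CUBIC))
E
```

```text
(no output)
```

View pics/top0c.png

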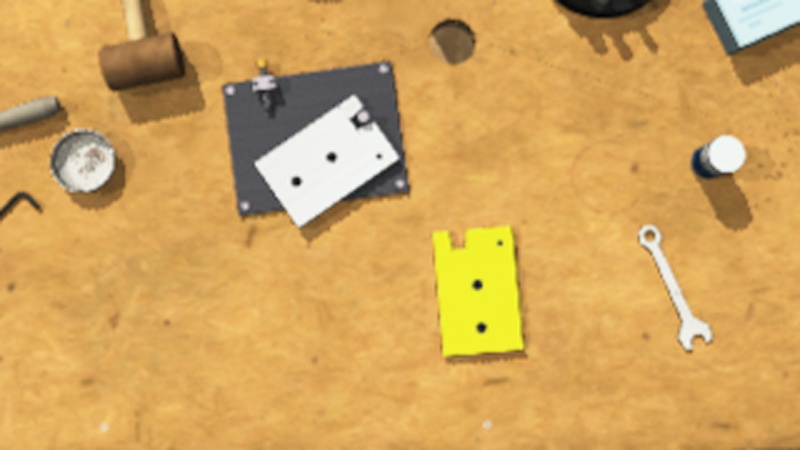

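View pics/scene0.png

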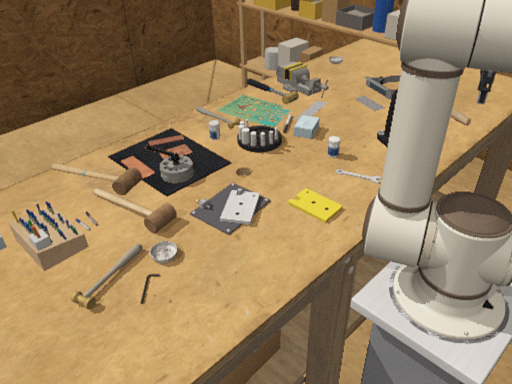

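The jig is at crop (315,140), with the white blank lying askew on it and the peg at crop (362,117), which is px (245,157). The yellow decoy is at crop (480,290). The dish is to the left; the jar and spanner are well to the right. Next I'll fit the poses.

```bash
cat > h.py <<'E'
from workcell import bot
import cv2,numpy as np
from scipy.spatial.transform import Rotation as R
def cam(c):
    k=bot.get_calibration(c)
    if c!="wrist": return k["intrinsics"],np.array(k["pose"])
    o=bot.get_obs();T=np.eye(4);T[:3,:3]=R.from_euler("xyz",o["tcp_rot"],degrees=True).as_matrix();T[:3,3]=o["ee_pos"]
    return k["intrinsics"],T@np.array(k["T_tool_cam"])
def w(uv,z,K,P):
    d=np.c_[np.atleast_2d(uv),np.ones(len(np.atleast_2d(uv)))]@np.linalg.inv(K).T@P[:3,:3].T
    return (P[:3,3]+d*((z-P[2,3])/d[:,2])[:,None])[:,:2]
def px(p,K,P):
    q=(np.atleast_2d(p)-P[:3,3])@P[:3,:3];q=q@np.array(K).T;return q[:,:2]/q[:,2:]
E
python3 - <<'E'
from h import *
K,P=cam("top");K=np.array(K)
im=bot.camera("top")
for t,z in(("peg",.006),("stop",.006),("jig",0),("plate_center",.012),("stop_edge",.012),("push_corner",.012),("flux_jar",0),("findings_dish",0),("spanner",0)):
    print(t,[(np.round(w(m["uv"],z,K,P)[0],4).tolist(),round(m["confidence"],2)) for m in bot.mark_of("top",t)][:2])
for t,z in(("plate",.018),("jig",.006)):
  for m in bot.masks_of("top",t)[:2]:
    c=max(cv2.findContours(m["pixels"].astype(np.uint8),cv2.RETR_EXTERNAL,cv2.CHAIN_APPROX_NONE)[0],key=len)[:,0]
    r=cv2.minAreaRect(w(c,z,K,P).astype(np.float32)*1000);print(t,m["confidence"],np.round(r[0],1),np.round(r[1],1),r[2],im[m["pixels"]].mean(0).round())
E
```

```text
peg [([0.5459, -0.2961], 0.55), ([0.6066, 0.0787], 0.37)]
stop [([0.6396, 0.1704], 0.69)]
jig [([0.6027, 0.0719], 0.8)]
plate_center [([0.552, 0.1041], 0.71), ([0.4105, -0.0453], 0.61)]
stop_edge [([0.3654, -0.0084], 0.89), ([0.5689, 0.1787], 0.58)]
push_corner [([0.3469, -0.0969], 0.93), ([0.4858, 0.1453], 0.73)]
flux_jar [([0.5476, -0.2983], 0.76), ([0.6093, 0.0723], 0.54)]
findings_dish [([0.5661, 0.3669], 0.91)]
spanner [([0.4107, -0.253], 0.59)]
plate 0.81 [558.4 111.6] [ 86.6 134.9] 33.1180305480957 [228. 228. 226.]
plate 0.62 [417.4 -41.4] [131.6  86.5] 4.175891399383545 [235. 232.  47.]
jig 0.63 [595.5 127.4] [162.3 185.2] 7.080109119415283 [92. 90. 91.]
jig 0.23 [568.7 373. ] [64.2 62.2] 88.8221435546875 [181. 176. 165.]
```

```bash
python3 -m pendant '[[[2.7,-2.3,0,0,0,0,0],[2.7,-2.3,0,0,0,0,0],[2.7,-2.3,0,0,0,0,0],[2.7,-2.3,0,0,0,0,0],[2.7,-2.3,0,0,0,0,0]]]'
python3 -m pendant '[[[2.7,-2.3,0,0,0,0,0],[2.7,-2.3,0,0,0,0,0],[2.7,-2.3,0,0,0,0,0],[2.7,-2.3,0,0,0,0,0],[2.7,-2.3,0,0,0,0,0]]]'
python3 -m pendant '[[[2.7,-2.3,0,0,0,0,0],[2.7,-2.3,0,0,0,0,0],[2.7,-2.3,0,0,0,0,0],[2.7,-2.3,0,0,0,0,0],[2.7,-2.3,0,0,0,0,0]]]'
python3 -c "
from h import *;print(np.round(bot.get_calibration('wrist')['T_tool_cam'],3),np.round(bot.get_calibration('wrist')['intrinsics'],0))"
```

```text
time: 2.12
ee_pos: [0.293, -0.3478, 0.2285]
tcp_rot: [-179.9, 0.1, 22.3]
wrist_force: [0.8, -0.6, -0.2]
opening: 0.0257
time: 2.53
ee_pos: [0.376, -0.1822, 0.2293]
tcp_rot: [180.0, -0.0, 22.2]
wrist_force: [0.4, 0.8, -0.1]
opening: -0.0001
time: 2.95
ee_pos: [0.4597, -0.0156, 0.2309]
tcp_rot: [179.8, -0.2, 22.2]
wrist_force: [0.8, -0.9, -0.0]
opening: 0.0001
[[ 0.001 -0.949 -0.316  0.082]
 [ 1.     0.001  0.001  0.001]
 [-0.    -0.316  0.949 -0.143]
 [ 0.     0.     0.     1.   ]] [[293.   0. 252.]
 [  0. 293. 192.]
 [  0.   0.   1.]]
```

```bash
python3 -m pendant '[[[3.0,-1.8,0,0,0,-0.06,0],[3.0,-1.8,0,0,0,-0.06,0],[3.0,-1.8,0,0,0,-0.06,0],[3.0,-1.8,0,0,0,-0.03,0],[0,0,0,0,0,0,0]]]'
python3 - <<'E'
from h import *
K,P=cam("wrist");K=np.array(K)
im=bot.camera("wrist");cv2.imwrite("pics/w1.png",im[:,:,::-1])
for t,z in(("peg",.006),("peg",.028),("stop",.006),("jig",0),("plate_center",.012),("stop_edge",.012),("push_corner",.012)):
    print(t,[(np.round(m["uv"]).tolist(),np.round(w(m["uv"],z,K,P)[0],4).tolist(),round(m["confidence"],2)) for m in bot.mark_of("wrist",t)][:2])
for t,z in(("plate",.018),("jig",.006)):
  for m in bot.masks_of("wrist",t)[:1]:
    c=max(cv2.findContours(m["pixels"].astype(np.uint8),cv2.RETR_EXTERNAL,cv2.CHAIN_APPROX_NONE)[0],key=len)[:,0]
    r=cv2.minAreaRect(w(c,z,K,P).astype(np.float32)*1000);print(t,m["confidence"],np.round(r[0],1),np.round(r[1],1),r[2],m["extent"],np.round(cv2.boxPoints(r)))
E
```

```text
time: 3.37
ee_pos: [0.5368, 0.1157, 0.2305]
tcp_rot: [179.8, -0.3, 35.1]
wrist_force: [0.9, -0.3, 0.1]
opening: -0.0002
peg [([312.0, 138.0], [0.6074, 0.0699], 0.54)]
peg [([312.0, 138.0], [0.6071, 0.0754], 0.54)]
stop [([264.0, 56.0], [0.6486, 0.1736], 0.74)]
jig [([309.0, 136.0], [0.6063, 0.0735], 0.89)]
plate_center [([294.0, 284.0], [0.4272, -0.039], 0.95), ([262.0, 146.0], [0.5636, 0.1159], 0.7)]
stop_edge [([224.0, 109.0], [0.5734, 0.1781], 0.97), ([264.0, 145.0], [0.5658, 0.1144], 0.28)]
push_corner [([309.0, 136.0], [0.6061, 0.076], 0.69), ([211.0, 180.0], [0.4907, 0.1446], 0.57)]
plate 0.76 [460.2 -35.4] [64.2 84.5] 1.227034330368042 [278.2, 239.6, 342.7, 287.5] [[427.   6.]
 [429. -78.]
 [493. -77.]
 [491.   8.]]
jig 0.97 [600.3 127. ] [164.5 187.5] 6.909173011779785 [176.9, 26.1, 363.3, 205.2] [[507. 210.]
 [530.  24.]
 [693.  44.]
 [671. 230.]]
```

View pics/w1.png

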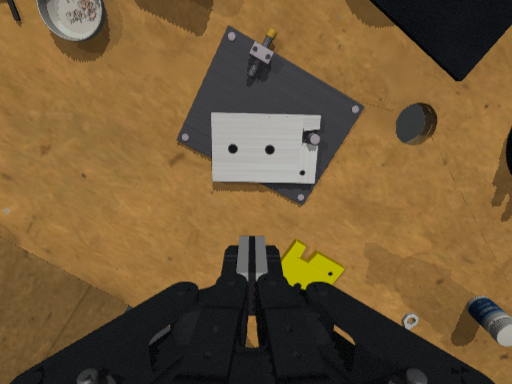

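The wrist picture shows the blank at (211–320, 112–185), the peg top near (314,139), the stop and screw at (262,50)/(252,70), and the closed fingertips at (252,240). Next I'll fit the white blank by threshold.

```bash
cat >> h.py <<'E'
def fit(c,box,name=None):
    """plate top contour -> centre, yaw of the min-area rect at z=.018"""
    K,P=cam(c);K=np.array(K);im=bot.camera(c)
    if name: cv2.imwrite(name,im[:,:,::-1])
    l,t,r,b=box;m=np.zeros(im.shape[:2],np.uint8)
    f=im.astype(int);m[t:b,l:r]=((f.min(2)>150)&(np.ptp(f,axis=2)<40))[t:b,l:r]
    m=cv2.morphologyEx(m,cv2.MORPH_OPEN,np.ones((3,3),np.uint8))
    k=max(cv2.findContours(m,cv2.RETR_EXTERNAL,cv2.CHAIN_APPROX_NONE)[0],key=cv2.contourArea)[:,0]
    q=cv2.minAreaRect(w(k,.018,K,P).astype(np.float32)*1000)
    yaw=q[2] if q[1][0]<q[1][1] else q[2]-90
    a=np.radians(yaw);M=np.array([[np.cos(a),-np.sin(a)],[np.sin(a),np.cos(a)]])
    o=np.array(q[0])-M@[-16,51]
    print("centre",np.round(q[0],1),"size",np.round(q[1],1),"yaw",round(yaw,2),"origin",np.round(o,1))
    for n,p in(("end x0",(0,116)),("pushcorner",(-58,116)),("stopedge",(26,100))): print(n,np.round(o+M@p,1))
    return M,o
E
python3 - <<'E'
from h import *
fit("wrist",(195,95,335,200))
fit("top",(190,130,275,215))
K,P=cam("wrist");K=np.array(K)
print("peg",w((314,139),.028,K,P),"screws",w([(231,36),(358,109),(300,197),(185,137)],.007,K,P).round(4).tolist())
E
```

```text
centre [563.  112.5] size [ 82.1 128.6] yaw 33.75 origin [604.7  79. ]
end x0 [540.2 175.4]
pushcorner [492.  143.2]
stopedge [570.7 176.6]
centre [558.3 138.2] size [162.2 211.1] yaw 89.88 origin [609.3 154. ]
end x0 [493.3 154.3]
pushcorner [493.2  96.3]
stopedge [509.4 180.3]
peg [[0.60533825 0.06681281]] screws [[0.6426, 0.2104], [0.6644, 0.04], [0.5348, 0.0288], [0.5159, 0.1951]]
```

```bash
python3 -m pendant '[[[1.9,-3.5,0,0,0,0.024,0],[1.9,-3.5,0,0,0,0,0],[0,-0.7,3.6,0,0,0,0],[0,0,3.8,0,0,0,0],[0,0,3.8,0,0,0,0]]]'
python3 -m pendant '[[[0,0,3.5,0,0,0,0],[0,0,2,0,0,0,0],[0,0,1,0,0,0,0],[0,0,0,0,0,0,0]]]'
```

```text
time: 4.38
ee_pos: [0.5296, 0.1989, 0.1272]
tcp_rot: [179.4, -1.4, 33.0]
wrist_force: [-0.0, 0.5, -0.0]
opening: 0.0001
time: 4.72
ee_pos: [0.5268, 0.1981, 0.0512]
tcp_rot: [179.6, -0.8, 33.0]
wrist_force: [-0.3, -0.3, 0.5]
opening: 0.0001
```

```bash
python3 -m pendant '[[[0,0,2.2,0.007,-0.014,-0.01,0],[0,0,1.2,0,0,0,0],[0,0,0.6,0,0,0,0],[0,0,0,0,0,0,0]]]'
```

```text
time: 5.05
ee_pos: [0.5296, 0.1985, 0.0145]
tcp_rot: [179.9, -0.3, 33.5]
wrist_force: [-0.5, -0.1, -0.0]
opening: -0.0003
```

```bash
python3 -m pendant '[[[-0.3,0.4,0.4,0,0,0,0],[0,0.4,0.1,0,0,0,0],[0,0.2,0,0,0,0,0]]]'; python3 -m pendant '[[[0,0.15,0,0,0,0,0],[0,0.15,0,0,0,0,0]]]'; python3 -m pendant '[[[0,0.15,0,0,0,0,0],[0,0.15,0,0,0,0,0]]]'
```

```text
time: 5.3
ee_pos: [0.5344, 0.1884, 0.0126]
tcp_rot: [179.8, -0.6, 33.5]
wrist_force: [0.3, 0.5, 0.2]
opening: 0.0001
time: 5.47
ee_pos: [0.5371, 0.1854, 0.0141]
tcp_rot: [179.8, -0.7, 33.5]
wrist_force: [0.3, 0.2, 0.4]
opening: 0.0002
time: 5.63
ee_pos: [0.5394, 0.1827, 0.015]
tcp_rot: [179.8, -0.8, 33.5]
wrist_force: [0.3, 0.9, -0.4]
opening: -0.0001
```

```bash
python3 -m pendant '[[[-0.25,-0.1,0.35,0,-0.01,0,0],[-0.15,0,0.3,0,0,0,0]]]'; python3 -m pendant '[[[0,0.1,0.1,0,0,0,0],[0,0.1,0.1,0,0,0,0]]]';python3 -m pendant '[[[0,0.1,0.08,0,0,0,0],[0,0.1,0.08,0,0,0,0]]]'
```

```text
time: 5.8
ee_pos: [0.5374, 0.1818, 0.0111]
tcp_rot: [179.7, -0.5, 33.5]
wrist_force: [-6.5, 2.5, 29.4]
opening: -0.0004
time: 5.97
ee_pos: [0.5395, 0.1812, 0.0114]
tcp_rot: [179.7, -0.7, 33.5]
wrist_force: [-0.9, 1.1, 6.0]
opening: -0.0002
time: 6.13
ee_pos: [0.5412, 0.1805, 0.0114]
tcp_rot: [179.7, -0.8, 33.5]
wrist_force: [-1.5, 2.4, 6.6]
opening: 0.0001
```

```bash
python3 - <<'E'
from h import *
K,P=cam("wrist");im=bot.camera("wrist")
cv2.imwrite("pics/w2.png",im[:,:,::-1])
c2=bot.camera("scene");cv2.imwrite("pics/s2.png",cv2.resize(c2[170:250,170:290,::-1],None,fx=5,fy=5,interpolation=cv2.INTER_CUBIC))
o=bot.get_obs();print(o["time"],o["ee_pos"],o["wrist_force"],o["torque"])
E
```

```text
6.2333 [0.54133559 0.18048305 0.01146082] [-0.4013614   1.53950572  6.33578336] [0.24043998 0.16583067 0.0523458 ]
```

View pics/w2.png

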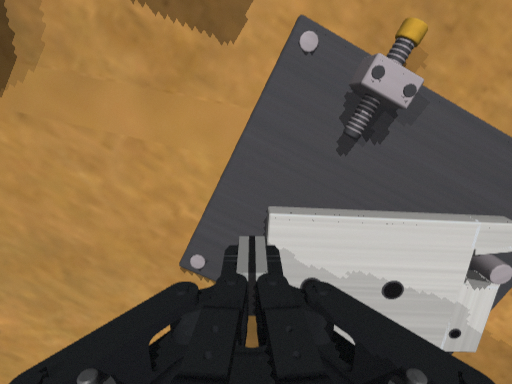

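View pics/s2.png

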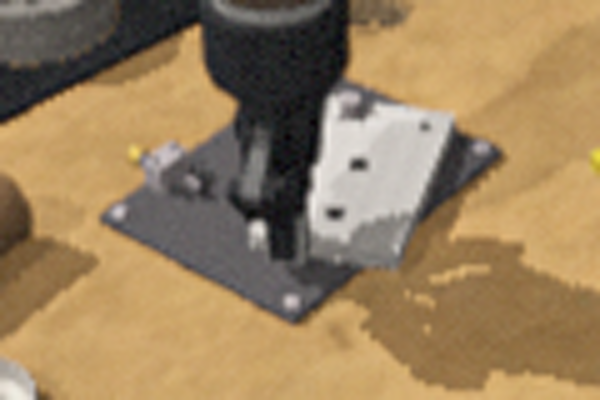

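The fingertips sit right at the blank's free end (column 268), and an upward force shows at z≈11 mm. I'll back off along the end normal and lift a little to see where that force comes from.

```bash
python3 -m pendant '[[[0,-0.6,-0.4,0,-0.012,0,0],[0,-0.3,0,0,0,0,0],[0,0,0,0,0,0,0]]]'; python3 -m pendant '[[[0,0,0.3,0,0,0,0],[0,0,0.1,0,0,0,0]]]';  python3 - <<'E'
from h import *
K,P=cam("wrist");im=bot.camera("wrist");cv2.imwrite("pics/w3.png",im[150:330,180:420,::-1].repeat(2,0).repeat(2,1))
E
```

```text
time: 6.48
ee_pos: [0.5355, 0.1886, 0.0154]
tcp_rot: [179.7, -0.0, 33.5]
wrist_force: [0.8, -0.3, -0.3]
opening: -0.0002
time: 6.65
ee_pos: [0.5352, 0.1891, 0.0108]
tcp_rot: [179.7, 0.0, 33.6]
wrist_force: [0.1, -0.1, -0.3]
opening: 0.0001
```

View pics/w3.png

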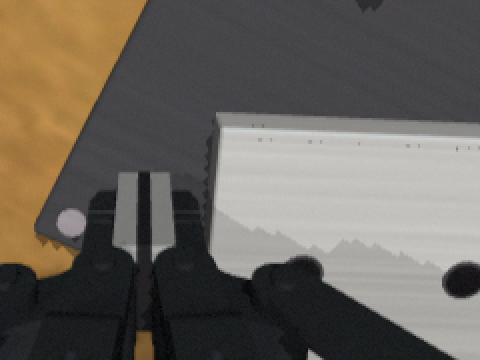

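At z≈10.8 mm, clear of the blank, there is no force. So the wider dark finger body, starting about 7 mm above the tip, had been resting on the blank's top. I'll push with the slim pads only, at z≈14 mm.

```bash
python3 -m pendant '[[[-0.3,0.0,-0.35,0,0,0,0],[0,0.3,0,0,0,0,0],[0,0.2,0,0,0,0,0]]]'; python3 -m pendant '[[[0,0.15,0.03,0,0,0,0],[0,0.1,0.03,0,0,0,0]]]'
```

```text
time: 6.95
ee_pos: [0.5347, 0.1827, 0.0137]
tcp_rot: [179.8, 0.1, 33.6]
wrist_force: [0.5, -0.1, 0.2]
opening: -0.0003
time: 7.12
ee_pos: [0.5365, 0.1799, 0.0134]
tcp_rot: [179.7, 0.1, 33.6]
wrist_force: [0.2, 0.2, 0.6]
opening: -0.0001
```

```bash
for i in 1 2; do :; done; python3 -m pendant '[[[0,0.12,0.02,0,0,0,0],[0,0.12,0.02,0,0,0,0]]]'; python3 -m pendant '[[[0,0.12,0.02,0,0,0,0],[0,0.12,0.02,0,0,0,0]]]'; python3 -m pendant '[[[0,0.12,0.02,0,0,0,0],[0,0.12,0.02,0,0,0,0]]]'
```

```text
time: 7.28
ee_pos: [0.5381, 0.1775, 0.013]
tcp_rot: [179.7, 0.1, 33.5]
wrist_force: [0.3, 1.6, 0.8]
opening: -0.0002
time: 7.45
ee_pos: [0.5393, 0.1756, 0.0126]
tcp_rot: [179.8, 0.1, 33.5]
wrist_force: [-5.1, 6.7, 2.7]
opening: 0.0
time: 7.62
ee_pos: [0.5395, 0.1757, 0.0124]
tcp_rot: [-179.9, 0.0, 33.6]
wrist_force: [-5.9, 6.8, 3.1]
opening: -0.0003
```

```bash
python3 - <<'E'
from h import *
o=bot.get_obs();print(o["wrist_force"],o["torque"])
im=bot.camera("wrist");cv2.imwrite("pics/w4.png",im[:,:,::-1])
E
```

```text
[-5.94916012  6.83966909  3.13252864] [ 1.40796327  1.06071368 -0.09689117]
```

View pics/w4.png

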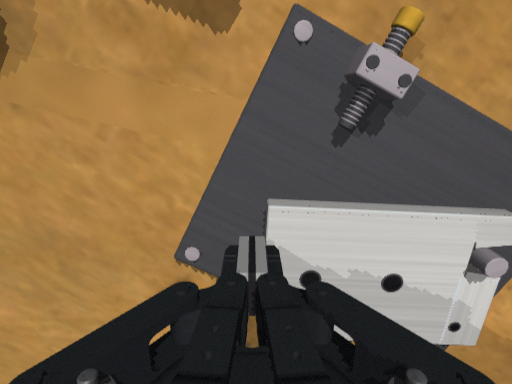

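The peg now sits at the slot bottom (near (474,262)) under about 9 N, and the blank is still about 33° in yaw. Now I'll back off, lift, and move around to the push corner.

```bash
python3 -m pendant '[[[0,-0.4,0,0,0,0,0],[0,-1.2,-0.5,0,0,0,0],[0,0,-2,0,0,0,0],[-2,0,-1,0,0,0,0],[-3,0,0,0,0,0,0]]]'; python3 -m pendant '[[[-3,0,0,0,0,0,0],[-1.0,1,0,0,0,0,0],[0,1,0,0,0,0,0],[0,0,0,0,0,0,0]]]'; python3 - <<'E'
from h import *
o=bot.get_obs();a=np.radians(33.6);M=np.array([[np.cos(a),-np.sin(a)],[np.sin(a),np.cos(a)]])
print((o["ee_pos"][:2]*1000-[607.5,72.5])@M)
fit("top",(200,140,262,210))
E
```

```text
time: 8.08
ee_pos: [0.4889, 0.1645, 0.0483]
tcp_rot: [-179.9, 0.1, 33.7]
wrist_force: [-0.1, 0.0, 0.5]
opening: -0.0
time: 8.42
ee_pos: [0.4623, 0.1248, 0.0508]
tcp_rot: [-180.0, -0.0, 33.8]
wrist_force: [0.5, 0.1, 0.3]
opening: -0.0001
[-92.04836048 123.89916878]
centre [548.5 135.3] size [115.3 164.1] yaw 89.7 origin [599.6 151. ]
end x0 [483.6 151.6]
pushcorner [483.3  93.6]
stopedge [499.7 177.5]
```

```bash
python3 -m pendant '[[[0,0.5,2,0,0,0,0],[0,0,1.2,0,0,0,0],[0,0,0.4,0,0,0,0],[0,0,0,0,0,0,0]]]'; python3 - <<'E'
from h import *
o=bot.get_obs();a=np.radians(33.6);M=np.array([[np.cos(a),-np.sin(a)],[np.sin(a),np.cos(a)]])
print((o["ee_pos"][:2]*1000-[607.5,72.5])@M)
im=bot.camera("wrist");cv2.imwrite("pics/w5.png",im[:,:,::-1])
E
```

```text
time: 8.8
ee_pos: [0.4673, 0.1234, 0.0141]
tcp_rot: [-180.0, -0.1, 33.8]
wrist_force: [-0.4, 0.5, -0.1]
opening: 0.0001
[-88.64520125 119.98722148]
```

View pics/w5.png

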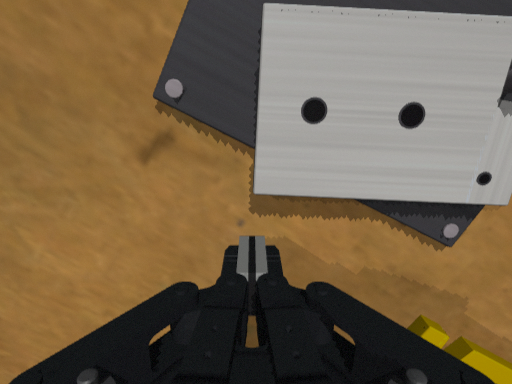

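Corner at (254,193), fingertips centred at column 252. I'll shift a little onto the blank's edge and advance.

```bash
python3 -m pendant '[[[0.4,0.35,0.1,0,0,0,0],[0.4,0.1,0,0,0,0,0],[0.3,0,0.0,0,0,0,0]]]'; python3 -m pendant '[[[0.25,0,0,0,0,0,0],[0.25,0,0,0,0,0,0],[0.2,0,0,0,0,0,0]]]';  python3 -m pendant '[[[0.2,-0.05,0,0,0,0,0],[0.2,-0.05,0,0,0,0,0]]]'
```

```text
time: 9.1
ee_pos: [0.4802, 0.1267, 0.0144]
tcp_rot: [-180.0, -0.2, 33.8]
wrist_force: [0.7, -0.4, 0.2]
opening: 0.0002
time: 9.35
ee_pos: [0.4879, 0.1315, 0.0155]
tcp_rot: [180.0, -0.2, 33.8]
wrist_force: [-0.0, -0.9, -0.8]
opening: 0.0001
time: 9.52
ee_pos: [0.491, 0.1349, 0.0157]
tcp_rot: [180.0, -0.2, 33.8]
wrist_force: [-0.5, 0.0, 0.9]
opening: 0.0002
```

```bash
python3 -m pendant '[[[0,0.3,0.15,0,0,0,0],[0,0.1,0.05,0,0,0,0]]]'; python3 - <<'E'
from h import *
im=bot.camera("wrist");cv2.imwrite("pics/w6.png",im[:,:,::-1])
fit("wrist",(200,0,511,250))
E
```

```text
time: 9.68
ee_pos: [0.4935, 0.1319, 0.0138]
tcp_rot: [180.0, -0.3, 33.8]
wrist_force: [-0.6, 0.5, -0.1]
opening: 0.0002
centre [568.  108.8] size [ 82.4 128.3] yaw 28.8 origin [606.6  71.8]
end x0 [550.7 173.5]
pushcorner [499.9 145.5]
stopedge [581.2 172. ]
```

View pics/w6.png

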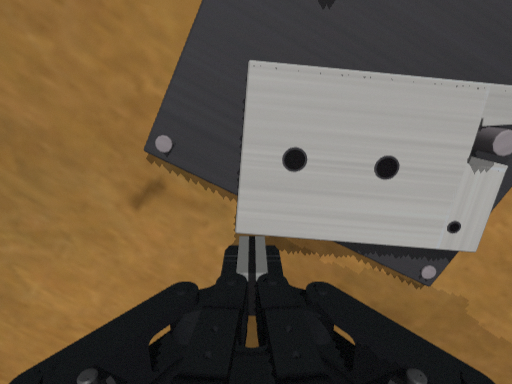

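The blank now reads yaw 28.8°, origin (606.6,71.8), which is still on the peg. The fingertips touch its edge next to the corner. Next is the swing.

```bash
python3 -m pendant '[[[0.3,-0.09,0.03,0,0,0,0],[0.3,-0.09,0.03,0,0,0,0],[0.3,-0.09,0.03,0,0,0,0],[0.3,-0.09,0.03,0,0,0,0]]]'; python3 -m pendant '[[[0.25,-0.06,0.03,0,0,0,0],[0.25,-0.06,0.03,0,0,0,0],[0.25,-0.06,0.03,0,0,0,0]]]'; python3 - <<'E'
from h import *
fit("wrist",(200,0,511,250))
E
```

```text
time: 10.12
ee_pos: [0.5016, 0.1417, 0.0125]
tcp_rot: [180.0, -0.2, 33.8]
wrist_force: [-0.8, -1.1, 0.9]
opening: 0.0002
time: 10.37
ee_pos: [0.5076, 0.1484, 0.0115]
tcp_rot: [180.0, -0.2, 33.8]
wrist_force: [-1.0, 0.1, -0.5]
opening: 0.0001
centre [575.9 116. ] size [ 82.6 128.6] yaw 17.64 origin [606.6  72.2]
end x0 [571.4 182.8]
pushcorner [516.1 165.2]
stopedge [601.  175.4]
```

```bash
python3 -m pendant '[[[0.12,-0.02,-0.1,0,0,0,0],[0.12,-0.02,-0.06,0,0,0,0],[0.12,-0.02,0,0,0,0,0]]]'; python3 -m pendant '[[[0.12,-0.01,0,0,0,0,0],[0.12,-0.01,0,0,0,0,0],[0.12,-0.01,0,0,0,0,0]]]'; python3 -m pendant '[[[0.12,-0.01,0,0,0,0,0],[0.12,-0.01,0,0,0,0,0],[0.12,-0.01,0,0,0,0,0]]]'
```

```text
time: 10.67
ee_pos: [0.5106, 0.1515, 0.013]
tcp_rot: [-180.0, -0.2, 33.8]
wrist_force: [-1.4, -0.4, 0.3]
opening: -0.0001
time: 10.92
ee_pos: [0.5137, 0.1539, 0.0131]
tcp_rot: [-180.0, -0.2, 33.8]
wrist_force: [-0.3, -0.5, -0.5]
opening: -0.0
time: 11.17
ee_pos: [0.5168, 0.1564, 0.0132]
tcp_rot: [-180.0, -0.2, 33.8]
wrist_force: [-0.0, -0.4, 0.4]
opening: -0.0
```

```bash
python3 -m pendant '[[[0.1,-0.01,0,0,0,0,0],[0.1,-0.01,0,0,0,0,0],[0.1,-0.01,0,0,0,0,0]]]'; python3 -m pendant '[[[0.1,-0.01,0,0,0,0,0],[0.1,-0.01,0,0,0,0,0]]]'; python3 - <<'E'
from h import *
fit("wrist",(180,0,511,250),"pics/w7.png")
E
```

```text
time: 11.42
ee_pos: [0.5193, 0.1585, 0.0131]
tcp_rot: [-180.0, -0.2, 33.8]
wrist_force: [-0.2, -0.4, 0.2]
opening: -0.0001
time: 11.58
ee_pos: [0.5211, 0.1599, 0.0132]
tcp_rot: [-180.0, -0.2, 33.8]
wrist_force: [-0.2, -0.5, -0.2]
opening: 0.0003
centre [583.9 120.4] size [ 82.6 128.8] yaw 9.28 origin [607.9  72.7]
end x0 [589.2 187.2]
pushcorner [532.  177.8]
stopedge [617.4 175.6]
```

View pics/w7.png

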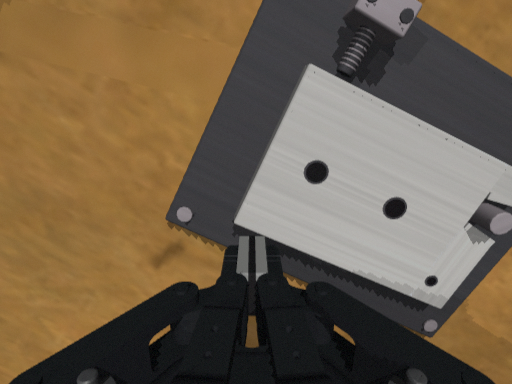

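The screw tip, at (345,70), is a few mm from the long edge and the blank is seated (yaw 9.3°). I'll creep on along the blank's own x axis.

```bash
python3 -m pendant '[[[0.08,0.035,0,0,0,0,0],[0.08,0.035,0,0,0,0,0]]]'; python3 -m pendant '[[[0.08,0.035,0,0,0,0,0],[0.08,0.035,0,0,0,0,0]]]';python3 -m pendant '[[[0.08,0.04,0,0,0,0,0],[0.08,0.04,0,0,0,0,0]]]'
```

```text
time: 11.8
ee_pos: [0.5229, 0.1604, 0.0131]
tcp_rot: [-180.0, -0.2, 33.8]
wrist_force: [-0.5, -0.1, 0.3]
opening: -0.0002
time: 11.97
ee_pos: [0.5246, 0.1607, 0.0131]
tcp_rot: [-180.0, -0.2, 33.8]
wrist_force: [-3.4, -1.1, 0.1]
opening: -0.0
time: 12.13
ee_pos: [0.5248, 0.1607, 0.0127]
tcp_rot: [-179.9, -0.0, 33.8]
wrist_force: [-6.3, -1.1, 3.3]
opening: 0.0005
```

```bash
python3 -m pendant '[[[0.1,0.05,-0.02,0,0,0,0],[0.1,0.05,-0.02,0,0,0,0]]]'; python3 -m pendant '[[[0.11,0.055,-0.03,0,0,0,0],[0.11,0.055,-0.03,0,0,0,0]]]'
```

```text
time: 12.3
ee_pos: [0.5249, 0.1605, 0.0125]
tcp_rot: [-179.8, 0.2, 33.8]
wrist_force: [-6.9, -0.4, 3.7]
opening: 0.0003
time: 12.47
ee_pos: [0.5249, 0.1605, 0.0126]
tcp_rot: [-179.6, 0.5, 33.8]
wrist_force: [-8.2, -0.6, 2.8]
opening: -0.0
```

```bash
python3 -m pendant '[[[0.12,0.06,-0.03,0,0,0,0],[0.12,0.06,-0.03,0,0,0,0]]]'; python3 -m pendant '[[[0.12,0.06,-0.03,0,0,0,0],[0.12,0.06,-0.03,0,0,0,0],[0.12,0.06,-0.03,0,0,0,0],[0.12,0.06,-0.03,0,0,0,0]]]'
```

```text
time: 12.63
ee_pos: [0.5249, 0.1605, 0.0126]
tcp_rot: [-179.5, 0.8, 33.9]
wrist_force: [-8.3, -0.3, 3.7]
opening: 0.0001
time: 12.97
ee_pos: [0.5249, 0.1605, 0.0128]
tcp_rot: [-179.1, 1.4, 33.9]
wrist_force: [-8.2, -0.9, 3.3]
opening: 0.0001
```

```bash
python3 -m pendant '[[[0.13,0.065,-0.03,0,0,0,0],[0.13,0.065,-0.03,0,0,0,0],[0.13,0.065,-0.03,0,0,0,0],[0.13,0.065,-0.03,0,0,0,0],[0.13,0.065,-0.03,0,0,0,0]]]'; python3 -c "
from h import *
fit('wrist',(180,0,511,250),'pics/w8.png')"
```

```text
time: 13.38
ee_pos: [0.5249, 0.1605, 0.0129]
tcp_rot: [-178.7, 2.3, 34.0]
wrist_force: [-8.8, -0.7, 4.8]
opening: 0.0003
centre [585.3 124.7] size [ 82.6 121.4] yaw 7.96 origin [608.2  76.4]
end x0 [592.1 191.3]
pushcorner [534.7 183.3]
stopedge [620.1 179.1]
```

```bash
python3 -m pendant '[[[-0.15,-0.07,0,0,0,0,0],[-0.5,-0.25,0,0,0,0,0],[-1,-0.5,0,0,0,0,0],[-2,-0.5,-1,0,0,0,0]]]'; python3 -m pendant '[[[0,0,-3.5,0,0,0,0],[0,0,-3.5,0,0,0,0],[0,0,-3.5,0,0,0,0],[0,0,-3.5,0,0,0,0],[0,0,-1,0,0,0,0]]]'; python3 -c "
from h import *
fit('wrist',(120,0,511,250),'pics/w9.png')"
```

```text
time: 13.77
ee_pos: [0.488, 0.1511, 0.0228]
tcp_rot: [-178.7, 2.3, 34.0]
wrist_force: [-0.2, -0.6, 1.0]
opening: -0.0002
time: 14.18
ee_pos: [0.4878, 0.1494, 0.1746]
tcp_rot: [-178.6, 2.8, 33.9]
wrist_force: [0.2, 0.1, 1.0]
opening: -0.0002
centre [585.5 121.1] size [ 82.2 128.4] yaw 7.95 origin [608.4  72.8]
end x0 [592.4 187.7]
pushcorner [534.9 179.6]
stopedge [620.3 175.4]
```

View pics/w9.png

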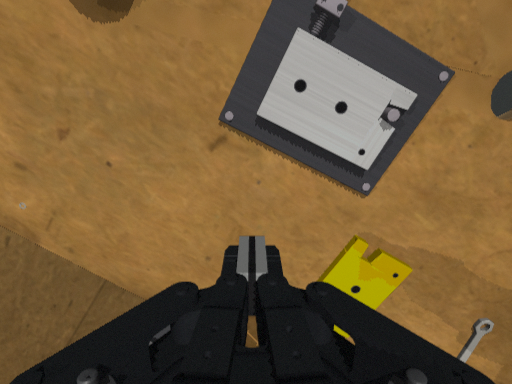

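The yaw after retreat (7.95°) matches the yaw under the lean (7.96°). The screw tip meets the edge near (315,35), the peg is at the slot bottom near (394,115), and the spanner and decoy are where they were. I'll hand the job in.

```bash
python3 -c "
from h import *
im=bot.camera('top')
K,P=cam('top')
for t in('flux_jar','findings_dish','spanner'): print(t,[np.round(w(m['uv'],0,np.array(K),P)[0],3) for m in bot.mark_of('top',t)[:1]])
print(bot.job_done())"
```

```text
flux_jar [array([ 0.553, -0.304])]
findings_dish []
spanner [array([ 0.417, -0.26 ])]
the job is handed in; nothing more can be done
None
```

I handed the job in at about 14 s of the 58 s allowed. The blank was seated on the peg and resting against the stop screw.

**What I did**
- **Seating:** I pushed the free end along the blank's length until the slot bottom bore on the peg at about 9 N, with the blank still at about 33° yaw, roughly 26° off the jig.
- **Swing and lean:** I pushed next to the corner opposite the slot until the long edge met the screw. I then leaned there at 8 to 9 N for about a second (last reading 8.8 N sideways) and backed straight off.

**Last checks**
- **Touching the screw:** Yaw was 7.95° after I let go, against 7.96° under the lean. That puts it about 1° from the jig's yaw, within the 0.15 rad allowed.
- **On the peg:** The blank's origin reads (608.4, 72.8) mm, about 1 mm from my estimate of the peg. The picture shows the peg at the slot bottom.
- **Bystanders:** The jar and spanner read 6–9 mm from their first readings. Both moved the same way and the arm never went near them, so I take it as detector scatter. The dish was not found in the last picture, so I could not confirm it by measurement; the arm stayed well away from it.

**One slip:** Before the seating push, a finger briefly pressed down on the blank's end with about 29 N. That was the finger on the blank, not on the peg or stop, and it was under the 40 N limit. I backed off and redid the approach higher up. The lean also put about 3 to 5 N of downward force on the blank, by friction.

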